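# Hold the folding work rest's hinge in line on the glass grinder

## Task

The glass grinder's folding work rest has come off its hinge: lift the loose rest by its red rib and bring its brass knuckle gently into the gap between the two brass knuckles on the grinder's front, so that the three holes line up, the plate level and pointing away from the grinder. Keep holding it there, carried by the gripper alone and not leaning on the grinder, ready for a colleague to slide the pin in: the program finishes while still holding it in line. Leave the hinge pin and the other things on the bench where they are.

Things in the scene. Friction and masses are not known exactly. Their poses are not given: they have to be found in the camera images.
- rest_leaf: loose work rest, 0.15-0.29 kg, lying right way up on the bench: cream plate 110 mm wide (y), 92 mm deep (x -112 to -20 mm), 6 mm thick (z 0 to 6), with a brass knuckle at its +x edge and a red upright rib on top, near the centre of mass. Origin: at the height of its underside, straight below the middle of the knuckle. x runs from the plate to the knuckle, y along the knuckle, z up
- leaf_knuckle (a point): middle of the rest's knuckle hole, 11 mm above the rest's origin; axes as rest_leaf. The knuckle is a brass tube along y, 36 mm long, 22 mm outside, 13 mm hole, on a neck 36 mm wide
- leaf_rib (a point): middle of the top of the red rib, 58 mm behind the knuckle axis (x -58 mm), 51 mm above the underside; axes as rest_leaf. The rib is 12 mm thick (x), 60 mm long (y) and stands 45 mm above the plate (z 6 to 51 mm)
- grinder: glass grinder, fixed on the bench: blue box with cream grid top, 200 mm deep, 204 wide, 145 high, brass bit 24 mm high in mid top. Origin: on the bench, straight below the middle of the hinge. x points from the hinge into the grinder (front face x 18 mm, back 218), y along the hinge, z up. The rest belongs in front of it, its x axis the same way as the grinder's
- hinge_gap (a point): middle of the gap between the grinder's two brass knuckles, on their hole line, 130 mm above the bench; axes as grinder, hole line along y. The knuckles are tubes 22 mm outside, 13 mm hole, 26 mm long each, with a free gap of 46 mm (y -23 to 23 mm), open from above, below and the front
- hinge_pin: the steel hinge pin, 6 mm thick and 111 mm long with a 12 mm head, lying in a low black dish (70 x 130 mm, 18 mm high) on the bench, off to the robot's right; to be left alone. Origin: under the middle of its length; the pin runs along y
- pliers: glass pliers with red handles, about 180 mm long, lying on the bench; to be left alone. Origin: on the bench near the middle; jaws towards x
- cutter: purple glass cutter, 156 mm long and 22 mm wide, lying on the bench; to be left alone. Origin: under its middle, long axis x
- tape: roll of tape, 90 mm across and 24 mm high, lying on the bench; to be left alone. Origin: under its centre
- tub: white open plastic tub, 116 mm across and 120 mm high, standing on the bench; to be left alone. Origin: under its centre
- foil_roll: small roll of copper foil, 60 mm across and 12 mm high, lying on the bench; to be left alone. Origin: under its centre
Not all that is in view belongs to the job. Of the things like the rest_leaf, leave any that is orange; of the rest the larger one is meant.

How it is judged:
By the outcome, as a careful person would: the job done as asked, in the order asked, and still so for the second after the job is handed in, while the arm keeps its last pose, push and grip.
It also fails if it takes over 40 s, if anything falls off the work surface, if the arm or the gripper's body presses on something with over 40 N, if the wrist force passes 120 N, or if a joint passes its speed limit or range.

## Robot

A 6-joint arm with a two-finger parallel gripper is mounted at the origin on the work surface. World frame = base frame: x ahead of the robot, y to its left, z up, the work surface at z = 0. Lengths are in m, angles in rad, forces in N, time in s.
With the tool pointing down it reaches from about 0.25 to 0.775 m from the base axis. Payload 4 kg.
Tool frame: the origin (TCP) lies at the very end of the fingers, on their centre line; the grasp point (between the pads) lies 19 mm behind it (tcp_to_grasp is the distance from the TCP to the grasp point, in m); z points along the fingers, y is the line along which they close (so a half turn about z gives the same grasp; the last joint's range is limited). The gripper opens to 94 mm and grips with 3 to 60 N. Pads are 16 mm wide; open, the fingers measure 119 mm over their backs; the gripper's body (75 mm by 177 mm) begins 78 mm behind the grasp point.
Start: joints at [1.032, 0.087, 1.371, -0, 1.684, -0.103], TCP at [0.232, 0.499, 0.206] pointing down, gripper open.
Joint ranges: [-3.1, 3.1], [-0.76, 2.03], [0.27, 2.55], [-1.08, 4.22], [0.17, 2.65], [-2.57, 2.57]. Speed limits (rad/s): [2.79, 2.79, 3.14, 3.14, 3.14, 3.14].

## Interface

Orientations are given as [roll, pitch, yaw] about the fixed x, y, z axes, in that order (R = Rz(yaw) Ry(pitch) Rx(roll)).
In Python, from bench import * gives the robot as it stands.
- The arm moves only by the tool creep_tool, called after ">>>" by a JSON object that holds its "name" and its "arguments", one argument or row to a line. Schema: {"type":"object","properties":{"motion":{"type":"array","items":{"type":"array","prefixItems":[{"type":"number"},{"type":"array","items":{"type":"number"},"minItems":3,"maxItems":3},{"type":"number"}],"minItems":3,"maxItems":3},"minItems":1,"maxItems":20},"only":{"type":"string"},"quiet":{"type":"boolean"},"lines":{"type":"string"}},"required":["motion"],"additionalProperties":false}. motion is a list of rows, 1 to 20 of them, each written [opening, [dx, dy, dz], turn]: the finger opening in m, then dx, dy, dz in m, then a turn about the tool's z in rad; each row shifts and turns the commanded pose from where the row before left it, along the tool's axes as they then stand; what a row does not reach is not made up. A row lasts 1/12 s, in which the tool goes at most 0.0417 m and 0.125 rad, less where a joint would pass 70% of its speed; a pose out of reach is approached as far as the arm can. The fingers move at their own pace and stop on an object; the grip force is fixed at half the most. Time passes only in rows, so rows that do not move let the fingers close. The tool returns the time, the measured TCP pose, the force, the opening and the grip force at its end. only (a regular expression) keeps the lines of the reply that match it, lines (a string "A,B") keeps lines A to B, and quiet returns only ok. Input that does not fit is refused with a message, and nothing moves.
- get_obs(): the state, without advancing time (a new reading comes with each control period).
- snapshot(name): name is "scene" or "top" or "wrist"; returns a dict with "color" (384x512x3 uint8, blue, green, red), "fx", "fy", "cx", "cy" (pixels), "extrinsics" (4x4, takes a point from world to camera coordinates). Camera axes: x right, y down, z forward; pixel columns grow to the right and rows downward; lengths in m; the calibration is good to about 2 mm. A picture is of the moment at which its call begins. There is no depth.
- close_job(): hands the job in; it is judged then, once.
The state is a dict: "time": time; "joint_positions": joint angles; "qvel": joint speeds; "joint_torque": joint torques, N m; "tool_pos": TCP position; "ee_rot": TCP orientation; "wrist_force": force on the tool from outside, world axes, zero at the start; "wrist_torque": the same for the moment, N m; "width": finger opening in m; "finger_force": force on a finger pad.
Only numpy, scipy, OpenCV 4.12 (cv2) and the standard library are available. Lean on these libraries where they do the work, as an engineer would, in place of code of your own. Each camera call takes 0.05 s, during which the arm holds its last target. There are 200 camera calls.

## Working session

There is one attempt and no reset: what is moved stays moved. The work goes in short steps, Python scripts to look and compute and a tool call to move; the robot and the scene stay as the last step left them, time stands still between calls to the robot, and variables do not carry over. Pictures are saved under pics/ and viewed, at most 10 in all, crops included, and the job is handed in when it is done.

```bash
mkdir -p pics; python3 - <<'E'
from bench import *
import cv2,numpy as np
for n in("scene","top"):
    s=snapshot(n);cv2.imwrite(f"pics/{n}0.png",s["color"]);print(n,s["fx"],s["fy"],s["cx"],s["cy"]);print(np.round(s["extrinsics"],4).tolist())
o=get_obs();print(o)
E
```

```text
scene 477.2928671637082 477.2928671637082 251.11173621927242 194.16180590363373
[[0.3789, 0.9254, -0.0028, -0.1779], [0.7944, -0.3268, -0.5121, -0.3422], [-0.4748, 0.1918, -0.8589, 2.267], [0.0, 0.0, 0.0, 1.0]]
top 454.60601317756334 454.60601317756334 261.6634700226396 196.00999702349534
[[-0.0094, -0.9999, -0.0038, -0.0153], [-0.9928, 0.0098, -0.1191, 0.5015], [0.1192, 0.0026, -0.9929, 1.4845], [0.0, 0.0, 0.0, 1.0]]
{'time': 0.1, 'joint_positions': array([ 1.03189268e+00,  8.78770148e-02,  1.37208022e+00, -1.70314941e-05,
        1.68360409e+00, -1.03110829e-01]), 'qvel': array([-4.29627930e-04, -1.14307921e-04, -4.60866500e-03, -5.89552738e-04,
       -1.73760182e-05,  1.07052221e-03]), 'joint_torque': array([ 1.07707281e-03, -3.41252196e+01, -3.03301549e+01,  7.18681980e-02,
        3.03981279e-02, -8.83399321e-05]), 'tool_pos': array([0.23193302, 0.49816441, 0.20443508]), 'ee_rot': array([-3.13963270e+00, -1.85794618e-04,  2.70579776e+00]), 'wrist_force': array([-0.87952998, -0.48141914,  1.32149446]), 'wrist_torque': array([0.00463073, 0.02774719, 0.01164654]), 'finger_force': 0.0, 'width': 0.09328639523906329}
```

View pics/scene0.png

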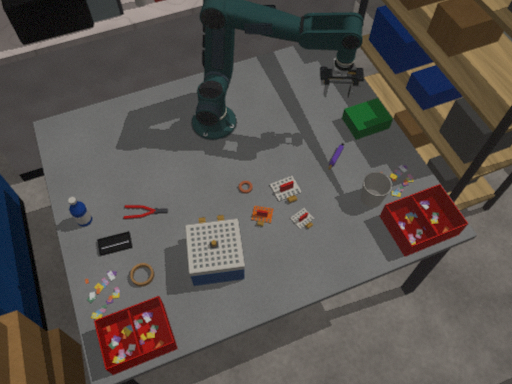

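View pics/top0.png

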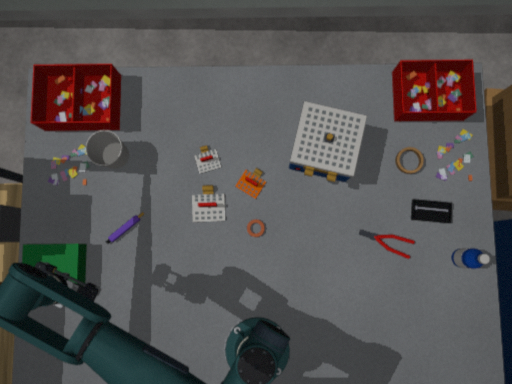

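The top view shows the meant rest (larger, cream) at about (208,207) with its knuckle at (208,189). A smaller copy is at (208,160) and an orange one at (252,183). The grinder is at (328,142), with its front knuckles at (310,172) and (344,179). In the scene view the rest is at (286,188) and the grinder at (215,248).

```bash
cat > h.py <<'E'
import numpy as np,cv2
from bench import *
def ray(s,u,v):
    E=np.array(s["extrinsics"]);R=E[:3,:3];t=E[:3,3]
    d=R.T@np.array([(u-s["cx"])/s["fx"],(v-s["cy"])/s["fy"],1]);return -R.T@t,d/np.linalg.norm(d)
def onz(s,u,v,z):
    c,d=ray(s,u,v);return c+d*(z-c[2])/d[2]
def tri(rs):
    A=sum(np.eye(3)-np.outer(d,d) for c,d in rs);b=sum((np.eye(3)-np.outer(d,d))@c for c,d in rs);return np.linalg.solve(A,b)
def proj(s,p):
    E=np.array(s["extrinsics"]);q=E[:3,:3]@p+E[:3,3];return np.array([s["fx"]*q[0]/q[2]+s["cx"],s["fy"]*q[1]/q[2]+s["cy"]])
E
python3 - <<'E'
import cv2,numpy as np
a=cv2.imread("pics/top0.png");b=cv2.imread("pics/scene0.png")
A=cv2.resize(a[95:235,180:380],None,fx=4,fy=4,interpolation=cv2.INTER_CUBIC)
cv2.imwrite("pics/topc.png",A)
cv2.imwrite("pics/scc.png",cv2.resize(b[165:290,175:325],None,fx=4.8,fy=4.8,interpolation=cv2.INTER_CUBIC))
for n,i in(("top",a),("sc",b)):
    h=cv2.cvtColor(i,cv2.COLOR_BGR2HSV)
    for c,lo,hi in(("brass",(14,120,70),(28,255,255)),("red",(0,170,60),(5,255,255)),("cream",(10,8,150),(32,80,255))):
        m=cv2.inRange(h,lo,hi)
        k,_,st,ce=cv2.connectedComponentsWithStats(m)
        print(n,c,[(st[j][:5].tolist(),np.round(ce[j],1).tolist()) for j in range(1,k) if st[j][4]>12])
E
```

```text
top brass [([449, 70, 7, 5, 23], [451.4, 72.3]), ([101, 74, 9, 12, 58], [105.9, 79.2]), ([455, 75, 6, 7, 15], [458.0, 77.9]), ([413, 85, 16, 8, 65], [421.5, 88.5]), ([485, 86, 27, 116, 1244], [499.1, 132.4]), ([61, 91, 9, 8, 38], [65.6, 93.8]), ([438, 96, 8, 9, 42], [441.2, 100.0]), ([84, 104, 11, 11, 61], [89.6, 108.5]), ([460, 129, 7, 6, 24], [462.9, 131.7]), ([327, 134, 6, 6, 30], [329.4, 136.4]), ([78, 145, 7, 4, 16], [81.1, 146.3]), ([200, 146, 8, 6, 38], [203.8, 148.6]), ([438, 146, 9, 7, 27], [441.6, 148.3]), ([396, 148, 27, 25, 170], [409.8, 160.1]), ([56, 158, 5, 6, 20], [58.2, 160.5]), ([454, 160, 9, 11, 63], [458.1, 164.8]), ([68, 167, 9, 11, 57], [72.4, 172.2]), ([305, 166, 13, 10, 78], [309.1, 170.3]), ([253, 169, 9, 9, 54], [257.1, 172.7]), ([327, 172, 10, 10, 77], [331.2, 176.0]), ([240, 175, 22, 17, 54], [251.1, 183.9]), ([202, 186, 12, 8, 83], [207.4, 189.5])]
top red [([393, 60, 83, 61, 3439], [433.4, 89.8]), ([31, 64, 88, 66, 2902], [75.3, 97.1]), ([32, 90, 2, 18, 28], [32.6, 99.3]), ([201, 156, 11, 5, 31], [206.3, 158.0]), ([246, 178, 11, 8, 34], [251.3, 181.2]), 
[... 1791 characters left out ...]
 ([125, 5, 27, 19, 156], [138.2, 13.8]), ([153, 9, 7, 8, 17], [155.6, 12.4]), ([160, 8, 7, 8, 15], [164.0, 11.5]), ([117, 17, 4, 6, 13], [118.2, 19.0]), ([108, 18, 14, 11, 47], [113.3, 23.6]), ([91, 21, 16, 12, 46], [98.5, 26.2]), ([68, 31, 23, 9, 64], [78.7, 34.6]), ([61, 36, 7, 6, 16], [63.7, 38.7]), ([42, 38, 20, 9, 44], [51.8, 41.5]), ([30, 43, 11, 7, 23], [34.4, 45.9]), ([15, 48, 10, 6, 27], [19.2, 50.3]), ([0, 51, 10, 7, 22], [4.1, 54.0]), ([276, 176, 25, 24, 105], [289.3, 189.6]), ([271, 179, 15, 13, 59], [277.1, 184.8]), ([69, 197, 6, 6, 28], [71.4, 199.4]), ([291, 208, 16, 12, 39], [298.8, 213.8]), ([297, 214, 16, 14, 43], [304.5, 220.1]), ([186, 219, 59, 54, 1710], [214.1, 245.7])]
```

View pics/topc.png

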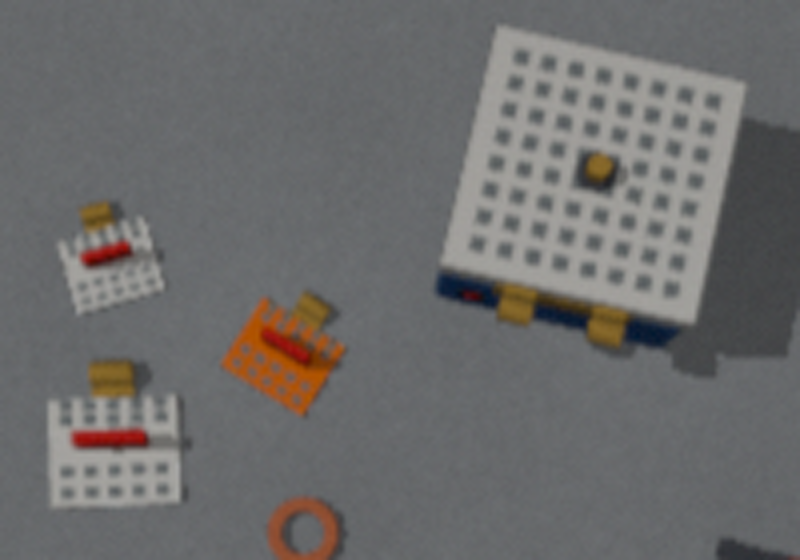

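View pics/scc.png

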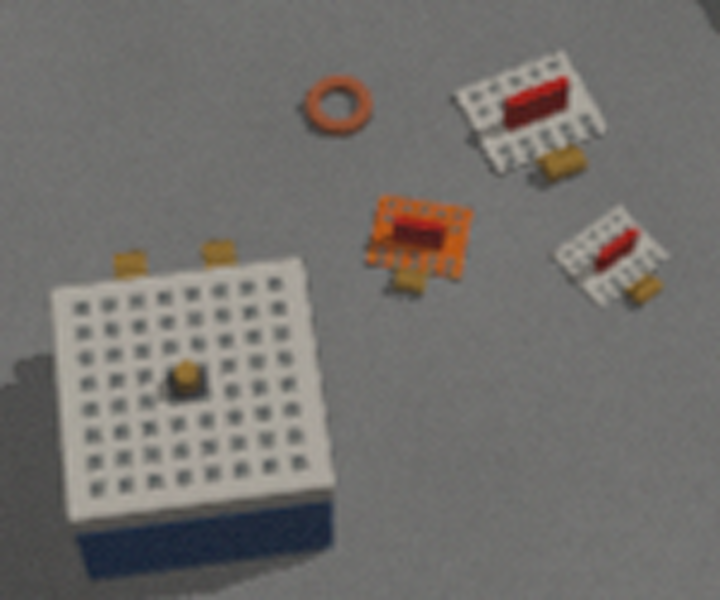

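The top crop gives the grinder's top corners at (497,26), (747,85), (693,325), (440,265). The rest's rib runs from (72,439) to (148,438), its knuckle is near (111,378), and its plate corners are near (49,400), (179,396), (182,503), (51,506). The scene crop shows the same layout.

```bash
python3 - <<'E'
from h import *
T=snapshot("top");S=snapshot("scene")
c=lambda x,y:(180+x/4-.375,95+y/4-.375); d=lambda x,y:(175+x/4.8-.4,165+y/4.8-.4)
def yw(v):return np.degrees(np.arctan2(v[1],v[0]))
g=[onz(T,*c(*p),.145) for p in((497,26),(747,85),(693,325),(440,265))]
gs=[onz(S,*d(*p),.145) for p in((332,487),(68,520),(52,288),(302,260))]
for n,q in(("gT",g),("gS",gs)):
    q=np.array(q);print(n,np.round(q,4).tolist(),q.mean(0).round(4),[np.round(yw(v),2) for v in(q[0]-q[3],q[1]-q[2],q[0]-q[1],q[3]-q[2])])
print("knT",[onz(T,*c(*p),.141).round(4) for p in((517,300),(608,325))])
r=np.array([onz(T,*c(*p),.006) for p in((49,398),(179,395),(182,501),(51,506))]);print("rest",r.round(4).tolist(),r.mean(0),[yw(v) for v in(r[0]-r[3],r[1]-r[2],r[0]-r[1],r[3]-r[2])])
r=np.array([onz(T,*c(*p),.051) for p in((72,439),(148,438))]);print("rib",r.round(4),r.mean(0))
r=np.array([onz(S,*d(*p),.051) for p in((505,99),(568,78))]);print("ribS",r.round(4),r.mean(0))
print("kn",onz(T,*c(111,372),.022))
E
```

```text
gT [[0.7877, -0.1564, 0.145], [0.7377, -0.3516, 0.145], [0.5475, -0.3029, 0.145], [0.5966, -0.1083, 0.145]] [ 0.6674 -0.2298  0.145 ] [np.float64(-14.14), np.float64(-14.36), np.float64(75.65), np.float64(75.84)]
gS [[0.7883, -0.1589, 0.145], [0.7375, -0.3526, 0.145], [0.5464, -0.3023, 0.145], [0.5986, -0.1089, 0.145]] [ 0.6677 -0.2307  0.145 ] [np.float64(-14.77), np.float64(-14.74), np.float64(75.29), np.float64(74.88)]
knT [array([ 0.5691, -0.1678,  0.141 ]), array([ 0.5488, -0.2379,  0.141 ])]
rest [[0.513, 0.2163, 0.006], [0.5145, 0.1062, 0.006], [0.4246, 0.1036, 0.006], [0.4214, 0.2138, 0.006]] [0.46836875 0.15995546 0.006     ] [np.float64(1.564177448191822), np.float64(1.6315246675816515), np.float64(90.76822892372712), np.float64(91.63649264912367)]
rib [[0.4733 0.19   0.051 ]
 [0.4735 0.1277 0.051 ]] [0.47337932 0.15887853 0.051     ]
ribS [[0.47   0.1316 0.051 ]
 [0.4712 0.1923 0.051 ]] [0.47061107 0.16195854 0.051     ]
kn [0.53246192 0.16189333 0.022     ]
```

>>> {"name": "creep_tool", "arguments": {
  "motion": [
    [0.094, [0, 0, 0], 0.1238],
    [0.094, [0, 0, 0], 0.1238],
    [0.094, [0, 0, 0], 0.1238],
    [0.094, [0, 0, 0], 0.1238],
    [0.094, [0, 0, 0], 0.1238],
    [0.094, [0, 0, 0], 0.1238],
    [0.094, [0, 0, 0], 0.1238],
    [0.094, [0, 0, 0], 0.1238],
    [0.094, [0, 0, 0], 0.1238]
  ]
}}

```text
time: 0.95
tool_pos: [0.2321, 0.4985, 0.2052]
ee_rot: [-3.141, 0.0, 1.585]
wrist_force: [0.0, 0.1, 0.4]
width: 0.0943
finger_force: 0.0
```

>>> {"name": "creep_tool", "arguments": {
  "motion": [
    [0.094, [-0.0245, 0.0167, 0], 0],
    [0.094, [-0.0245, 0.0167, 0], 0],
    [0.094, [-0.0245, 0.0167, 0], 0],
    [0.094, [-0.0245, 0.0167, 0], 0],
    [0.094, [-0.0245, 0.0167, 0], 0],
    [0.094, [-0.0245, 0.0167, 0], 0],
    [0.094, [-0.0245, 0.0167, 0], 0],
    [0.094, [-0.0245, 0.0167, 0], 0],
    [0.094, [-0.0245, 0.0167, 0], 0],
    [0.094, [-0.0245, 0.0167, 0], 0],
    [0.094, [-0.0245, 0.0167, 0], 0],
    [0.094, [-0.0245, 0.0167, 0], 0],
    [0.094, [-0.0245, 0.0167, 0], 0],
    [0.094, [-0.0245, 0.0167, 0], 0],
    [0.094, [0, 0, 0], 0],
    [0.094, [0, 0, 0], 0]
  ]
}}

```text
time: 2.28
tool_pos: [0.4734, 0.1595, 0.205]
ee_rot: [-3.14, -0.0, 1.589]
wrist_force: [-0.4, 0.5, 0.0]
width: 0.0943
finger_force: 0.0
```

```bash
python3 - <<'E'
from h import *
W=snapshot("wrist");cv2.imwrite("pics/w1.png",W["color"])
o=get_obs();print(o["tool_pos"],o["ee_rot"])
print(proj(W,np.array([.4725,.16,.051])))
h=cv2.cvtColor(W["color"],cv2.COLOR_BGR2HSV)
print(W["fx"],np.round(W["extrinsics"],3).tolist())
for n,lo,hi in(("red",(0,170,60),(5,255,255)),("brass",(14,120,70),(28,255,255))):
    for q in cv2.findContours(cv2.inRange(h,lo,hi),cv2.RETR_EXTERNAL,cv2.CHAIN_APPROX_SIMPLE)[0]:
        if cv2.contourArea(q)>60:print(n,cv2.contourArea(q),cv2.minAreaRect(q))
E
```

```text
[0.47290186 0.16043333 0.20517183] [-3.14062299e+00 -5.36725784e-04  1.59044045e+00]
[257.33109074 177.00993689]
346.3351516808313 [[1.0, 0.019, -0.001, -0.475], [0.018, -0.968, 0.25, 0.12], [0.004, -0.25, -0.968, 0.428], [0.0, 0.0, 0.0, 1.0]]
red 497.0 ((324.2961730957031, 292.6192321777344), (18.769041061401367, 36.39790344238281), 37.87498474121094)
red 547.5 ((407.7432556152344, 168.45945739746094), (41.59294509887695, 15.782301902770996), 80.53767395019531)
red 512.5 ((258.5, 172.5), (61.0, 9.0), 90.0)
brass 113.0 ((500.5, 380.0), (6.0, 21.0), 90.0)
brass 197.5 ((346.5, 297.5), (13.0, 25.0), 90.0)
brass 1053.0 ((478.6414489746094, 322.70074462890625), (74.27375793457031, 32.72161102294922), 72.58203125)
brass 709.5 ((33.885772705078125, 322.8926086425781), (29.44388771057129, 73.90142822265625), 13.495734214782715)
brass 817.5 ((307.5, 167.5), (33.0, 27.0), 90.0)
brass 432.0 ((436.2073059082031, 156.8658447265625), (23.632347106933594, 21.202856063842773), 83.6598129272461)
```

View pics/w1.png

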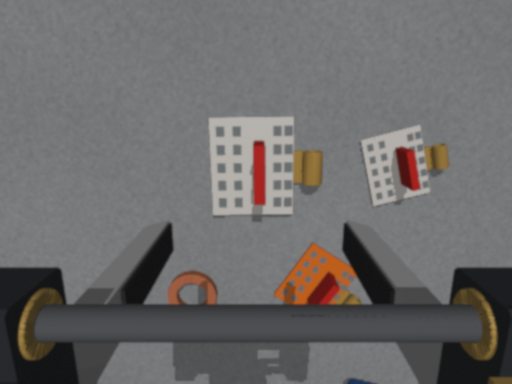

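The wrist view shows the rest's rib as a strip from (259,142) to (259,204) and its knuckle at (313,168). The plate corners are at (209,118), (294,117), (293,214) and (213,216).

```bash
python3 - <<'E'
from h import *
W=snapshot("wrist");h=cv2.cvtColor(W["color"],cv2.COLOR_BGR2HSV)
m=cv2.inRange(h,(0,170,60),(5,255,255))[130:215,240:275]
for r in range(4,82,8):
    x=np.flatnonzero(m[r]);print(r+130,(x.min()+240,x.max()+240,h[r+130,240+x,2].tolist()) if len(x) else None)
c=h[130:215,258,:];print([(130+i,int(c[i,2])) for i in range(0,85,3)])
for v in(142,204):print(onz(W,258.5,v,.051))
P=np.array([onz(W,*p,.006) for p in((209,117.5),(294,117),(293,214.5),(212.5,216))]);print(P.round(4),P.mean(0))
for u in(302,322):print("kn",onz(W,u,168,.018))
for v in(151,185):print("kn",onz(W,313,v,.022))
E
```

```text
134 None
142 None
150 (np.int64(255), np.int64(263), [166, 169, 168, 168, 168, 168, 169, 168, 166])
158 (np.int64(255), np.int64(263), [165, 168, 168, 168, 168, 168, 167, 167, 166])
166 (np.int64(255), np.int64(263), [164, 168, 168, 168, 167, 167, 167, 167, 166])
174 (np.int64(255), np.int64(264), [163, 167, 168, 167, 167, 167, 167, 167, 166, 162])
182 (np.int64(255), np.int64(264), [160, 166, 167, 167, 167, 167, 167, 166, 166, 162])
190 (np.int64(255), np.int64(264), [157, 165, 167, 167, 167, 166, 166, 166, 165, 162])
198 (np.int64(255), np.int64(264), [153, 164, 167, 166, 166, 166, 166, 166, 165, 160])
206 None
[(130, 181), (133, 181), (136, 181), (139, 179), (142, 128), (145, 119), (148, 166), (151, 168), (154, 168), (157, 168), (160, 168), (163, 168), (166, 168), (169, 168), (172, 168), (175, 167), (178, 167), (181, 167), (184, 167), (187, 168), (190, 167), (193, 167), (196, 167), (199, 166), (202, 166), (205, 141), (208, 125), (211, 125), (214, 118)]
[0.47243352 0.19532022 0.051     ]
[0.47376508 0.1332425  0.051     ]
[[0.4191 0.2153 0.006 ]
 [0.5101 0.2177 0.006 ]
 [0.5141 0.108  0.006 ]
 [0.4215 0.1043 0.006 ]] [0.46620084 0.16132717 0.006     ]
kn [0.5199541  0.16471303 0.018     ]
kn [0.54145016 0.16515913 0.018     ]
kn [0.53001181 0.18381454 0.022     ]
kn [0.53223932 0.14713024 0.022     ]
```

>>> {"name": "creep_tool", "arguments": {
  "motion": [
    [0.05, [0.001, 0, 0.02], -0.01],
    [0.05, [0, 0, 0.03], 0],
    [0.05, [0, 0, 0.03], 0],
    [0.05, [0, 0, 0.03], 0],
    [0.05, [0, 0, 0.03], 0],
    [0.05, [0, 0, 0.02], 0],
    [0.05, [0, 0, 0.015], 0],
    [0.05, [0, 0, 0.01], 0],
    [0.05, [0, 0, 0.005], 0],
    [0.05, [0, 0, 0.002], 0],
    [0.05, [0, 0, 0], 0],
    [0.05, [0, 0, 0], 0]
  ]
}}

```text
time: 3.38
tool_pos: [0.4739, 0.162, 0.0147]
ee_rot: [3.139, -0.001, 1.602]
wrist_force: [0.0, 0.2, 0.8]
width: 0.0499
finger_force: 0.0
```

>>> {"name": "creep_tool", "arguments": {
  "motion": [
    [0.03, [0, 0, 0], 0],
    [0.02, [0, 0, 0], 0],
    [0.01, [0, 0, 0], 0],
    [0, [0, 0, 0], 0],
    [0, [0, 0, 0], 0],
    [0, [0, 0, 0], 0],
    [0, [0, 0, 0], 0],
    [0, [0, 0, 0], 0],
    [0, [0, 0, 0], 0]
  ]
}}

```text
time: 4.13
tool_pos: [0.4734, 0.1616, 0.0136]
ee_rot: [3.141, -0.0, 1.602]
wrist_force: [1.0, 0.3, -0.4]
width: 0.0116
finger_force: 30.0
```

```bash
python3 - <<'E'
from h import *
P=[]
for i in range(4):snapshot("wrist");P.append(get_obs()["tool_pos"])
print(np.mean(P,0),np.std(P,0))
E
```

```text
[0.47337999 0.16153245 0.0136343 ] [1.99682406e-05 1.56203030e-05 2.49371617e-05]
```

>>> {"name": "creep_tool", "arguments": {
  "motion": [
    [0, [0, 0, -0.002], 0],
    [0, [0, 0, -0.005], 0],
    [0, [0, 0, -0.01], 0],
    [0, [0, 0, -0.015], 0],
    [0, [0, 0, -0.02], 0],
    [0, [0, 0, -0.02], 0],
    [0, [0, 0, -0.02], 0],
    [0, [0, 0, -0.015], 0],
    [0, [0, 0, -0.008], 0],
    [0, [0, 0, -0.004], 0],
    [0, [0, 0, 0], 0.07],
    [0, [0, 0, 0], 0.07],
    [0, [0, 0, 0], 0.07],
    [0, [0, 0, 0], 0.074],
    [0, [0, 0, 0], 0]
  ]
}}

```text
time: 5.58
tool_pos: [0.4722, 0.1614, 0.1314]
ee_rot: [-3.139, 0.001, 1.316]
wrist_force: [0.4, -0.4, -2.5]
width: 0.0117
finger_force: 30.0
```

>>> {"name": "creep_tool", "arguments": {
  "motion": [
    [0, [-0.008, 0.001, 0], 0],
    [0, [-0.0184, 0.0028, 0], 0],
    [0, [-0.0184, 0.0028, 0], 0],
    [0, [-0.0184, 0.0028, 0], 0],
    [0, [-0.0184, 0.0028, 0], 0],
    [0, [-0.0184, 0.0028, 0], 0],
    [0, [-0.0184, 0.0028, 0], 0],
    [0, [-0.0184, 0.0028, 0], 0],
    [0, [-0.0184, 0.0028, 0], 0],
    [0, [-0.0184, 0.0028, 0], 0],
    [0, [-0.0184, 0.0028, 0], 0],
    [0, [-0.0184, 0.0028, 0], 0],
    [0, [-0.0184, 0.0028, 0], 0],
    [0, [-0.0184, 0.0028, 0], 0],
    [0, [-0.0184, 0.0028, 0], 0],
    [0, [-0.0184, 0.0028, 0], 0],
    [0, [-0.0184, 0.0028, 0], 0],
    [0, [-0.0184, 0.0028, 0], 0],
    [0, [-0.01, 0.001, 0], 0],
    [0, [0, 0, 0], 0]
  ]
}}

```text
time: 7.25
tool_pos: [0.4374, -0.1729, 0.1321]
ee_rot: [-3.141, 0.001, 1.316]
wrist_force: [0.2, 0.4, -1.8]
width: 0.0119
finger_force: 30.0
```

```bash
python3 - <<'E'
from h import *
P=[]
for i in range(4):W=snapshot("wrist");P.append(np.r_[get_obs()["tool_pos"],get_obs()["ee_rot"],get_obs()["wrist_force"],get_obs()["wrist_torque"]])
print(np.mean(P,0).round(4));cv2.imwrite("pics/w2.png",W["color"])
for n in("top","scene"):cv2.imwrite(f"pics/{n}2.png",snapshot(n)["color"])
E
```

```text
[ 4.3790e-01 -1.7080e-01  1.3220e-01 -3.1409e+00 -9.0000e-04  1.3177e+00
  2.3900e-02  5.3270e-01 -2.3929e+00 -5.2000e-02  6.9500e-02 -3.9000e-03]
```

View pics/w2.png

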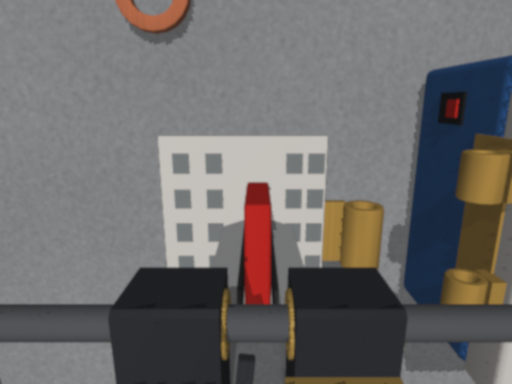

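The wrist view shows the rest's knuckle level with the grinder's: tube at cols 343–381, rows 202–269. The grinder's upper knuckle is at cols 459–508, rows 150–201, and the lower one begins at row 272. I'll zoom in for exact edges.

```bash
python3 - <<'E'
import cv2
a=cv2.imread("pics/w2.png")[140:300,330:512]
cv2.imwrite("pics/w2c.png",cv2.resize(a,None,fx=3.7,fy=3.7,interpolation=cv2.INTER_CUBIC))
E
```

```text
(no output)
```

View pics/w2c.png

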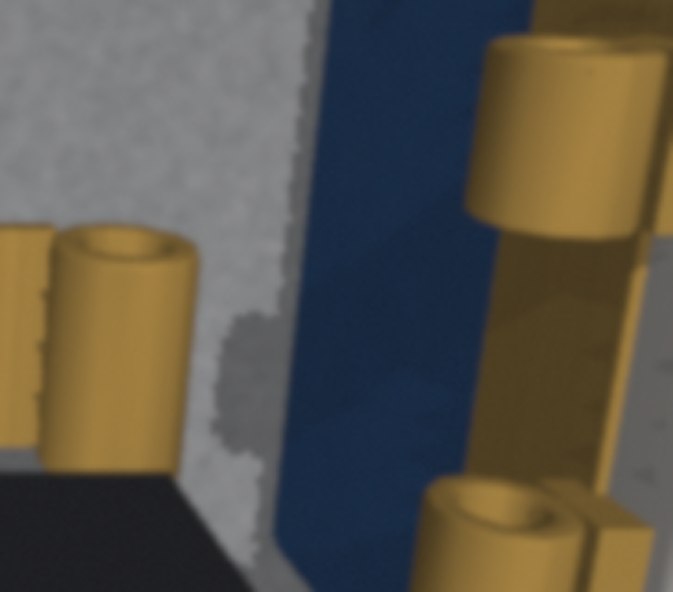

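The crop shows clean rims: the rest's near rim at (125,243), the grinder's lower-knuckle near rim at (505,508), and the upper knuckle's far edge at row 237. Next I'll compare with the positions expected if nothing slipped.

```bash
cat >> h.py <<'E'
def Rz(a):return np.array([[np.cos(a),-np.sin(a),0],[np.sin(a),np.cos(a),0],[0,0,1.]])
def rest_pt(tcp,yaw,p): # p in rest frame; grasp: rib x -58 at tcp, TCP 13.6 mm above underside
    return Rz(yaw-np.pi/2)@(np.array(p)-[-.058,0,.0136])+tcp
E
python3 - <<'E'
from h import *
o=get_obs();t=o["tool_pos"];y=o["ee_rot"][2];print(t,y)
W=snapshot("wrist");T=snapshot("top");S=snapshot("scene")
for n,p in(("plate -x+y",(-.112,.055,.006)),("plate +x+y",(-.02,.055,.006)),("rib top +y",(-.058,.03,.051)),("knuckle rim top",(0,.018,.022)),("rim bottom",(0,.018,0)),("rim left",(-.011,.018,.011)),("rim right",(.011,.018,.011)),("rim c",(0,.018,.011))):
    q=rest_pt(t,y,p);print(n,*[proj(c,q).round(1) for c in(W,T,S)])
H=np.array([.5533,-.2007,0]);G=Rz(np.radians(-14.5))
for n,p in(("up far top",(0,.023,.141)),("low near top",(0,-.023,.141)),("low near bottom",(0,-.023,.119)),("low rim left",(-.011,-.023,.13)),("low rim right",(.011,-.023,.13)),("up near L",(-.011,.049,.13))):
    q=H+G@np.array(p);print(n,*[proj(c,q).round(1) for c in(W,T,S)])
E
```

```text
[ 0.43827061 -0.17021698  0.13244442] 1.3191858467805688
plate -x+y [158.1 134.8] [288.8 224.7] [221.1 180.8]
plate +x+y [329.8 134.9] [295.6 196.1] [223.5 200. ]
rib top +y [259.2 203.6] [301.9 208.4] [215.6 186.8]
knuckle rim top [370.9 209.9] [309.2 192. ] [214.5 203.5]
rim bottom [358.8 198.4] [308.5 192.9] [214.9 206.2]
rim left [344.4 203.8] [308.  195.9] [214.4 202.5]
rim right [384.5 203.9] [309.6 189.1] [214.9 207.3]
rim c [364.5 203.9] [308.8 192.5] [214.7 204.9]
up far top [490.2 202.5] [312.4 172.8] [217.1 216.9]
low near top [476.  283.1] [326.8 176.3] [205.2 218.4]
low near bottom [453.9 264.8] [325.8 177.4] [205.7 221. ]
low rim left [445.3 273.4] [325.5 180.3] [205.2 217.2]
low rim right [483.3 273.5] [327.1 173.5] [205.7 222.2]
up near L [464.1 149.1] [303.1 174.8] [223.6 215. ]
```

```bash
python3 - <<'E'
from h import *
from scipy.optimize import least_squares
W=snapshot("wrist");G=Rz(np.radians(-14.5));a=np.linspace(0,2*np.pi,180)
def bb(c):
    q=np.array([proj(W,np.array(c)+G@np.array([.011*np.cos(t),0,.011*np.sin(t)])) for t in a]);return np.r_[q.min(0),q.max(0)]
f=lambda x,y:np.array([330+x/3.7-.365,140+y/3.7-.365])
R=np.r_[f(52,224),f(198,262)];L=np.r_[f(425,477),f(583,540)]
res=[]
for n,o in(("rest",R),("low",L)):
  for z in(.13,None):
    g=(lambda p:bb([p[0],p[1],z])-o) if z else (lambda p:bb(p)-o)
    s=least_squares(g,[.5,-.2]+([] if z else [.13]),x_scale=.01);print(n,z,s.x.round(4),s.fun.round(2));res.append(s.x)
d=G.T@np.r_[res[2]-res[0],0];print("grinder-frame low-rest rims",d,"move dx,dy:",d[0],d[1]+.041)
# upper knuckle far end: row of lowest point of tube top
p=f(605,238);q=onz(W,*p,.141);print("up far top",q,"low far->gap",(G.T@(q-np.r_[res[2],.141])))
E
```

```text
rest 0.13 [ 0.4981 -0.1679] [-1.22 -0.71  1.19  0.67]
rest None [ 0.5009 -0.1724  0.118 ] [ 0.09 -0.35 -0.09  0.31]
low 0.13 [ 0.5479 -0.2255] [-0.63 -0.83  0.6   0.77]
low None [ 0.5515 -0.2303  0.123 ] [ 0.2  -0.48 -0.19  0.43]
grinder-frame low-rest rims [ 0.06266898 -0.04321884  0.        ] move dx,dy: 0.06266897858723158 -0.002218838086781104
up far top [ 0.56054126 -0.17996742  0.141     ] low far->gap [0.00080968 0.0472078  0.        ]
```

>>> {"name": "creep_tool", "arguments": {
  "motion": [
    [0, [-0.0016, 0.005, 0], 0],
    [0, [0, 0.008, 0], 0],
    [0, [0, 0.008, 0], 0],
    [0, [0, 0.008, 0], 0],
    [0, [0, 0.007, 0], 0],
    [0, [0, 0.006, 0], 0],
    [0, [0, 0.004, 0], 0],
    [0, [0, 0.002, 0], 0],
    [0, [0, 0, 0], 0],
    [0, [0, 0, 0], 0],
    [0, [0, 0, 0], 0]
  ]
}}

```text
time: 8.67
tool_pos: [0.484, -0.1846, 0.1324]
ee_rot: [-3.141, -0.0, 1.318]
wrist_force: [0.2, 0.1, -2.4]
width: 0.0117
finger_force: 30.0
```

```bash
python3 - <<'E'
from h import *
P=[]
W=snapshot("wrist");T=snapshot("top");S=snapshot("scene");o=get_obs()
print(o["tool_pos"],o["ee_rot"],o["wrist_force"])
for n,s in(("w3",W),("t3",T),("s3",S)):cv2.imwrite(f"pics/{n}.png",s["color"])
a=W["color"][140:300,352:512];b=T["color"][155:215,275:365];c=S["color"][185:235,185:250]
a=cv2.resize(a,(480,480),interpolation=2);b=cv2.resize(b,(0,0),fx=3.5,fy=3.5,interpolation=2);c=cv2.resize(c,(0,0),fx=4.8,fy=4.8,interpolation=2)
m=np.zeros((480,800,3),np.uint8);m[:,:480]=a;m[:b.shape[0],482:482+b.shape[1]]=b[:480];m[230:230+c.shape[0],484:484+c.shape[1]]=c
cv2.imwrite("pics/m3.png",m);print(b.shape,c.shape)
E
```

```text
[ 0.48405289 -0.18466121  0.132569  ] [ 3.14147290e+00 -2.91918003e-05  1.31748778e+00] [ 0.11606383 -0.51834313 -2.50770871]
(210, 315, 3) (240, 312, 3)
```

View pics/m3.png

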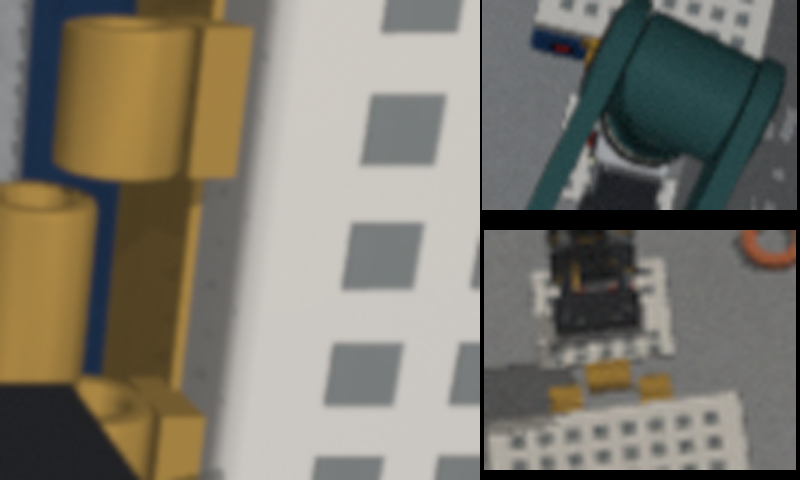

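The montage shows the rest's knuckle centred between the grinder's knuckles and still short of them. In the scene panel it sits at (608,377), against (566,398) and (655,386). Before the last step I'll check level and height.

```bash
python3 - <<'E'
from h import *
W=snapshot("wrist");g=cv2.GaussianBlur(cv2.cvtColor(W["color"],cv2.COLOR_BGR2GRAY),(1,3),0).astype(float)
o=get_obs();t,y=np.array(o["tool_pos"]),o["ee_rot"][2]
def edge(v,i0):
    d=np.abs(np.gradient(v));k=np.argmax(d);w=d[max(k-2,0):k+3];return i0+max(k-2,0)+np.sum(np.arange(len(w))*w)/w.sum()
for r in(142,146,172,188,206,220):
    print(r,"plate edges",edge(g[r,150:170],150).round(2),edge(g[r,318:332],318).round(2))
for c in(190,230,262,300,315):print("col",c,"front edge",edge(g[128:146,c],128).round(2))
l0,l1=proj(W,rest_pt(t,y,(-.112,.055,.006))),proj(W,rest_pt(t,y,(-.112,.0,.006)))
r0,r1=proj(W,rest_pt(t,y,(-.02,.055,.006))),proj(W,rest_pt(t,y,(-.02,.0,.006)));print("pred",l0,l1,r0,r1)
S=snapshot("scene");h=cv2.cvtColor(S["color"],cv2.COLOR_BGR2HSV)
m=cv2.inRange(h,(14,110,60),(28,255,255))[185:235,185:250];k,_,st,ce=cv2.connectedComponentsWithStats(m)
print([(st[i].tolist(),(ce[i]+185).round(2).tolist()) for i in range(1,k)])
E
```

```text
142 plate edges 157.63 326.95
146 plate edges 157.98 327.05
172 plate edges 159.76 323.32
188 plate edges 160.91 325.12
206 plate edges 162.43 322.11
220 plate edges 163.38 323.06
col 190 front edge 135.72
col 230 front edge 135.73
col 262 front edge 135.76
col 300 front edge 135.68
col 315 front edge 135.7
pred [158.10116289 134.72638651] [164.85566008 231.1569805 ] [329.83461969 134.87584506] [324.7554385  231.26458101]
[([18, 8, 2, 4, 8], [203.5, 194.5]), ([21, 27, 9, 7, 49], [210.31, 214.69]), ([32, 30, 7, 6, 30], [220.23, 217.27]), ([14, 32, 6, 6, 30], [201.43, 219.67])]
```

>>> {"name": "creep_tool", "arguments": {
  "motion": [
    [0, [0, 0.003, -0.0005], 0],
    [0, [0, 0.003, 0], 0],
    [0, [0, 0.003, 0], 0],
    [0, [0, 0.003, 0], 0],
    [0, [0, 0.002, 0], 0],
    [0, [0, 0, 0], 0],
    [0, [0, 0, 0], 0],
    [0, [0, 0, 0], 0],
    [0, [0, 0, 0], 0]
  ]
}}

```text
time: 9.67
tool_pos: [0.4977, -0.1882, 0.1329]
ee_rot: [-3.141, -0.0, 1.318]
wrist_force: [0.2, -0.6, -1.4]
width: 0.0119
finger_force: 30.0
```

```bash
python3 - <<'E'
from h import *
W=snapshot("wrist");S=snapshot("scene");o=get_obs()
print(o["tool_pos"],o["ee_rot"],o["wrist_force"],o["wrist_torque"])
for n,s in(("w4",W),("s4",S)):cv2.imwrite(f"pics/{n}.png",s["color"])
a=cv2.resize(W["color"][140:300,332:482],None,fx=3.6,fy=3.6,interpolation=2);c=cv2.resize(S["color"][195:230,190:230],None,fx=6,fy=6,interpolation=2)
m=np.zeros((576,790,3),np.uint8);m[:,:540]=a;m[:c.shape[0],542:542+c.shape[1]]=c
cv2.imwrite("pics/m4.png",m)
E
```

```text
[ 0.49773494 -0.18819092  0.13296325] [-3.14158222e+00 -8.77122181e-05  1.31754726e+00] [-0.72642134 -0.5001546  -2.94687553] [-0.07693263  0.08995959 -0.04550699]
```

View pics/m4.png

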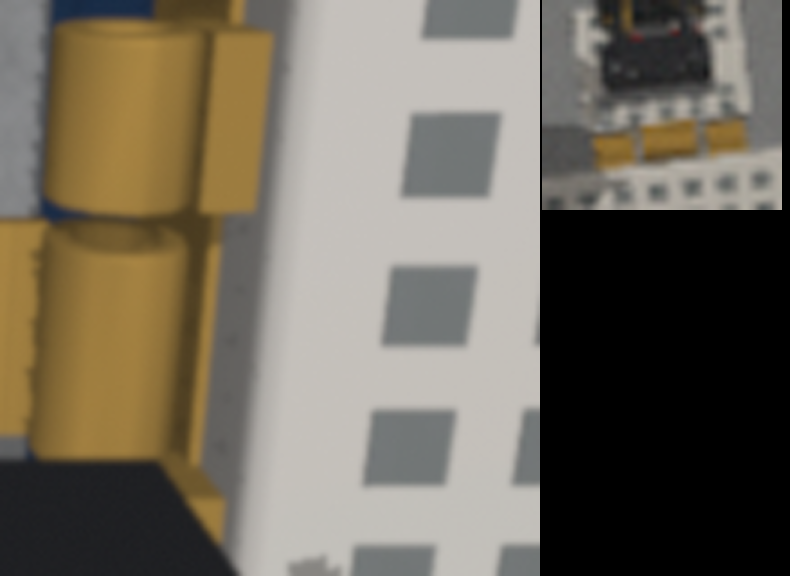

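The wrist crop shows the rest's knuckle in the gap, nearly in line with the grinder's. The upper tube's edges are at about 45–198 and the rest's at about 45–187. The scene panel shows all three in a row with even gaps. A numeric check of the silhouettes comes next.

```bash
python3 - <<'E'
from h import *
W=snapshot("wrist");im=W["color"];h=cv2.cvtColor(im,cv2.COLOR_BGR2HSV)
for r in(150,165,180,190,210,220,235,250,262):
    print(r,h[r,338:400:1,2].tolist())
o=get_obs();t,y=np.array(o["tool_pos"]),o["ee_rot"][2]
def tube(c,ys,yaw):
    for yy in ys:
        q=np.array([proj(W,c+Rz(yaw)@np.array([.011*np.cos(a),yy,.011*np.sin(a)])) for a in np.linspace(0,6.28,90)])
        print("pred",yy,q[:,0].min().round(1),q[:,0].max().round(1),q[:,1].min().round(1),q[:,1].max().round(1))
print("rest");tube(rest_pt(t,y,(0,0,.011)),(.018,-.005),y-np.pi/2)
print("up");tube(np.array([.5533,-.2007,.13]),(.023,.049),np.radians(-14.5))
E
```

```text
150 [134, 135, 135, 130, 119, 104, 93, 79, 75, 85, 95, 104, 113, 121, 126, 129, 132, 133, 136, 137, 139, 140, 142, 143, 144, 146, 148, 150, 150, 150, 150, 150, 150, 150, 150, 149, 147, 145, 142, 142, 141, 142, 140, 140, 139, 138, 136, 132, 125, 116, 103, 90, 92, 114, 139, 150, 151, 151, 151, 152, 151, 151]
165 [136, 138, 137, 133, 122, 101, 81, 75, 85, 96, 105, 114, 121, 127, 131, 134, 137, 140, 142, 146, 148, 150, 153, 155, 157, 159, 161, 162, 164, 165, 166, 166, 166, 166, 165, 163, 160, 157, 154, 152, 151, 150, 149, 147, 144, 139, 131, 122, 112, 99, 89, 95, 121, 146, 156, 157, 157, 157, 157, 157, 157, 157]
180 [135, 132, 123, 107, 96, 82, 78, 89, 100, 109, 117, 125, 131, 135, 137, 141, 143, 145, 148, 151, 154, 156, 159, 160, 162, 164, 166, 166, 166, 165, 164, 163, 163, 163, 160, 158, 154, 151, 150, 148, 146, 143, 142, 139, 133, 125, 114, 103, 92, 88, 105, 133, 151, 156, 156, 156, 156, 156, 156, 156, 156, 156]
190 [137, 134, 123, 105, 90, 78, 87, 99, 107, 116, 124, 130, 135, 139, 141, 144, 146, 150, 152, 155, 157, 159, 161, 163, 163, 164, 164, 164, 163, 162, 162, 161, 160, 159, 155,
[... 1095 characters left out ...]
, 135, 139, 142, 146, 150, 152, 156, 159, 160, 160, 160, 160, 160, 159, 159, 159, 159, 160, 160, 160, 160, 158, 156, 153, 150, 147, 144, 141, 136, 127, 117, 107, 94, 84, 81, 81, 87, 108, 136, 152, 146, 125, 106, 99, 98, 97, 95, 95, 98, 100, 101, 105]
262 [89, 82, 90, 102, 111, 117, 124, 129, 132, 136, 139, 143, 146, 150, 153, 157, 160, 161, 160, 159, 159, 158, 157, 157, 157, 157, 158, 159, 159, 159, 156, 153, 150, 147, 144, 142, 138, 132, 123, 113, 101, 90, 82, 79, 80, 87, 112, 141, 153, 144, 121, 103, 98, 96, 96, 95, 97, 99, 101, 102, 106, 117]
rest
pred 0.018 343.9 385.9 198.5 210.0
pred -0.005 341.4 382.0 235.6 251.1
up
pred 0.023 342.6 384.8 186.9 197.1
pred 0.049 345.6 389.4 141.5 146.5
```

>>> {"name": "creep_tool", "arguments": {
  "motion": [
    [0, [0.0003, -0.0003, 0], 0],
    [0, [0, 0, 0], 0],
    [0, [0, 0, 0], 0],
    [0, [0, 0, 0], 0],
    [0, [0, 0, 0], 0],
    [0, [0, 0, 0], 0]
  ]
}}

```text
time: 10.32
tool_pos: [0.4976, -0.1878, 0.133]
ee_rot: [-3.142, -0.0, 1.318]
wrist_force: [0.5, 0.8, -2.8]
width: 0.0121
finger_force: 30.0
```

```bash
python3 - <<'E'
from h import *
F=[]
for i in range(8):snapshot("wrist");o=get_obs();F.append(np.r_[o["wrist_force"],o["tool_pos"],o["wrist_torque"]])
print(np.mean(F,0).round(4),o["ee_rot"],o["finger_force"])
E
```

```text
[-0.0346  0.0287 -2.4048  0.4976 -0.1878  0.133  -0.0512  0.0752  0.0145] [-3.14152262e+00 -1.27309600e-04  1.31754047e+00] 29.999505579471588
```

The average wrist force is the rest's weight alone (−2.4 N, about the same as when it hung free), so it isn't touching the grinder. I'm handing the job in.

```bash
python3 -c "
from bench import *
print(close_job())"
```

```text
the job is handed in; nothing more can be done
None
```

The job is handed in at about 11 s: the gripper holds the rest level by its red rib, knuckle in the hinge gap and clear of the grinder; by my measurements the holes line up to about 1 mm, with height resting on the arm's own readings because the images could only check it to about 3 mm.

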